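# Fetch the boxed-in test eye for the refractor check and put the bottles back

## Robot

A 6-joint arm with a two-finger parallel gripper is mounted at the origin on the work surface. World frame = base frame: x ahead of the robot, y to its left, z up, the work surface at z = 0. Lengths are in m, angles in rad, forces in N, time in s.
With the tool pointing down it reaches from about 0.225 to 0.725 m from the base axis. Payload 3.1 kg.
Tool frame: the origin (TCP) lies at the very end of the fingers, on their centre line; the grasp point (between the pads) lies 19 mm behind it; z points along the fingers, y is the line along which they close (so a half turn about z gives the same grasp; the last joint's range is limited). The gripper opens to 85 mm and grips with 20 to 120 N. Pads are 22 mm wide; open, the fingers measure 114 mm over their backs; the gripper's body (76 mm by 85 mm) begins 54 mm behind the grasp point. The pads swing forward as they close: fully open they stand 13 mm farther back than shut.
Start: joints at [-1.292, 0.048, 0.099, 1.622, 0, 1.443], TCP at [0.208, -0.482, 0.231] pointing down, gripper open.
Joint ranges: [-2.91, 2.91], [-0.99, 1.94], [-1.21, 1.42], [-2.12, 2.29], [-1.49, 1.47], [-3.14, 3.14]. Speed limits (rad/s): [2.79, 2.79, 3.14, 3.14, 3.14, 3.14].

## Interface

Orientations are given as a rotation vector (axis times angle).
In Python, from rig import * gives the robot as it stands.
- The arm moves only by the shell command python3 -m jog 'ROWS' [OPENING]. ROWS is JSON, a list of rows, each an object with "delta_pos": the shift along the tool's x, y, z in cm, a list of three; "turn": the turn about the tool's z in degrees. A call has 1 to 12 rows; each row shifts and turns the commanded pose from where the row before left it, along the tool's axes as they then stand; what a row does not reach is not made up. A row lasts 1/8 s, in which the tool goes at most 62.5 mm and 10.7 degrees, less where a joint would pass 70% of its speed; a pose out of reach is approached as far as the arm can. A call is refused whole if a number of a shift passes 6.25 or a number of a turn 10.7, either way. A call with a gripper value outside its range is refused whole. OPENING is the opening, from 0 (shut) to 1 (fully open), set as the call begins (- or left out, the last holds). The fingers move at their own pace and stop on an object; the grip force is fixed at half the most. Time passes only in rows, so rows that do not move let the fingers close. It gives the time, the measured TCP pose, the force, the opening and the grip force at its end, in the units of the state.
- get_obs(): the state, without advancing time (a new reading comes with each control period).
- grab_frame(name): name is "side" or "top" or "wrist"; returns the picture (480x640x3 uint8, red, green, blue); there is no depth.
- calibration(name): a dict with "camera_matrix" (3x3 intrinsics, pixels), "R" (3x3) and "t" (3): a world point X has camera coordinates R X + t. Camera axes: x right, y down, z forward; pixel columns grow to the right and rows downward; lengths in m; the calibration is good to about 2 mm. A picture is of the moment at which its call begins: read the wrist's pose just before it. calibration takes no time and is no camera call; for the wrist camera it gives the pose at the moment of the call.
- finish_job(): hands the job in; it is judged then, once.
The state is a dict: "t": time; "joint_positions": joint angles; "joint_vel": joint speeds; "joint_efforts": joint torques, N m; "eef_pos": TCP position; "ee_rot": TCP orientation; "force": force on the tool from outside, world axes, zero at the start; "torque": the same for the moment, N m; "gripper_width": opening from 0.0 (shut) to 1.0 (fully open); "grip_force": force on a finger pad.
Only numpy, scipy, OpenCV 4.12 (cv2) and the standard library are available. Lean on these libraries where they do the work, as an engineer would, in place of code of your own. Each camera call takes 0.05 s, during which the arm holds its last target. There are 200 camera calls.

## Task

Get the refractor ready for its daily check: first clear the three containers that hem in the metal test eye off the grey storage board and stand them all upright in the steel side tray, leaving the test eye where it is. Then stand the test eye centred on the dark pad of the grey plinth, in line with the pad and with its lens towards the refractor, and only after that put each container back upright on the very spot on the board where it stood at the start. Let nothing fall over and do not shift the contact-lens case.

Things in the scene. Friction and masses are not known exactly. Their poses are not given: they have to be found in the camera images.
- eye_mid (a point): Test eye: dark steel block 34 mm (x) by 60 (y) by 46 high, 0.22 kg, with a brass lens barrel, 30 mm across, standing out 16 mm from its +y end (76 mm long overall); white line along the top. Point: half-way up (23 mm) and mid-length: block from y = -38 to +22 mm, barrel to +38. y points out through the lens, z up. Grasp across the 34 mm. Starts in the middle of the board, 8 to 25 mm from each container.
- eye_lens (a point): The glass lens at the outer end of the test eye's brass barrel: centre of its face, 38 mm along +y and 3 mm up from eye_mid, with the same axes.
- drop_mid (a point): Round white plastic drop bottle with a paper label and a tapered grey cap: body 42 mm in diameter up to 64 mm, 90 mm high overall. 0.11 kg. Point: on its axis, half-way up (45 mm above its underside); z up. Stands on the storage board.
- jar_mid (a point): Squat amber glass jar with a white lid: 56 mm in diameter up to 48 mm, lid 54 mm in diameter, 70 mm high overall. 0.20 kg. Point: on its axis, half-way up (35 mm above its underside); z up. Stands on the storage board.
- square_mid (a point): Square pale translucent bottle with a paper label and a round white cap: body 42 by 42 mm with upright faces across its x and y, 68 mm high, cap 32 mm in diameter, 86 mm high overall. 0.16 kg. Point: on its axis, half-way up (43 mm above its underside); x and y are square to its faces, z up. Stands on the storage board.
- store_board: Fixed flat grey storage board, 210 by 210 mm, 8 mm thick, with three flush dark round pads, 66 mm across, centred at (-57,-48), (-57,+48), (+57,0) mm in its frame, and a white patch in the middle under the test eye. Each container starts on a pad, a few mm off its centre; which on which varies. Origin: centre of its underside, at table height; x, y along its edges.
- side_tray: Fixed shallow steel tray, empty at the start: 170 mm (x) by 280 mm (y) outside, floor 3 mm thick, rim 3 mm thick and 10 mm high. Origin: centre of its underside, at table height; y along its long side. It and the storage board swap places from start to start.
- plinth: Fixed grey plinth, 100 mm (x) by 110 mm (y), flat top 20 mm above the table, with a flush dark pad 42 mm (x) by 84 mm (y) in the middle that marks where the test eye stands. Origin: centre of its underside, at table height. Its y axis runs along the pad; +y points to the refractor, the big white eye-measuring machine with a chin rest at the left side of the table (+y).
- lens_case: A loose contact-lens case with two round caps, one white, one grey, 70 by 32 by 14 mm, on the table near the plinth. Leave alone. Origin: centre of its underside.

How it is judged:
On the way, in this order (a step that is already met when the one before it is completed fails the run):
1. all three containers stand upright in the side tray, the test eye still in its place (x of drop_mid in the frame of side_tray between -0.085 and 0.085 m and y of drop_mid in the frame of side_tray between -0.14 and 0.14 m and z of drop_mid in the frame of side_tray below 0.055 m and angle between each of drop_mid, jar_mid, square_mid's own z axis and vertical below 0.15 rad and x of jar_mid in the frame of side_tray between -0.085 and 0.085 m and y of jar_mid in the frame of side_tray between -0.14 and 0.14 m and z of jar_mid in the frame of side_tray below 0.045 m and x of square_mid in the frame of side_tray between -0.085 and 0.085 m and y of square_mid in the frame of side_tray between -0.14 and 0.14 m and z of square_mid in the frame of side_tray below 0.053 m and linear speed of each of drop_bottle, jar, square_bottle below 0.03 m/s and angular speed of each of drop_bottle, jar, square_bottle below 0.3 rad/s and distance of eye_mid from where it was at the start of the episode below 0.02 m), for 0.2 s.
2. the test eye stands on the plinth, lens towards the refractor, with the containers still in the side tray (horizontal distance between eye_mid and plinth below 0.013 m and z of eye_mid in the frame of plinth between 0.036 and 0.05 m and angle between eye_mid's own z axis and vertical below 0.12 rad and angle between the y axis of eye_mid and the y axis of plinth, either way round below 0.26 rad and y of eye_lens in the frame of plinth above 0.02 m and linear speed of test_eye below 0.03 m/s and angular speed of test_eye below 0.3 rad/s and x of drop_mid in the frame of side_tray between -0.085 and 0.085 m and y of drop_mid in the frame of side_tray between -0.14 and 0.14 m and z of drop_mid in the frame of side_tray below 0.055 m and angle between each of drop_mid, jar_mid, square_mid's own z axis and vertical below 0.15 rad and x of jar_mid in the frame of side_tray between -0.085 and 0.085 m and y of jar_mid in the frame of side_tray between -0.14 and 0.14 m and z of jar_mid in the frame of side_tray below 0.045 m and x of square_mid in the frame of side_tray between -0.085 and 0.085 m and y of square_mid in the frame of side_tray between -0.14 and 0.14 m and z of square_mid in the frame of side_tray below 0.053 m), for 0.2 s.
At the end, for the whole second after the job is handed in: The test eye stands upright and at rest on the plinth, its middle within 13 mm of the pad's centre, in line with the pad within 0.26 rad, lens towards the refractor; each of the three containers stands upright and at rest within 15 mm of where it stood at the start (horizontal distance between eye_mid and plinth below 0.013 m and z of eye_mid in the frame of plinth between 0.036 and 0.05 m and angle between each of eye_mid, drop_mid, jar_mid, square_mid's own z axis and vertical below 0.12 rad and angle between the y axis of eye_mid and the y axis of plinth, either way round below 0.26 rad and y of eye_lens in the frame of plinth above 0.02 m and linear speed of each of test_eye, drop_bottle, jar, square_bottle below 0.03 m/s and angular speed of each of test_eye, drop_bottle, jar, square_bottle below 0.3 rad/s and distance of each of drop_mid, jar_mid, square_mid from where it was at the start of the episode below 0.015 m); the robot touches nothing.
It fails at once if a container or the test eye falls over (angle between any of eye_mid, drop_mid, jar_mid, square_mid's own z axis and vertical above 0.7 rad).
It fails at once if the contact-lens case is shifted by more than 20 mm (distance of lens_case from where it was at the start of the episode above 0.02 m).
It also fails if it takes over 144 s, if anything falls off the work surface, if the arm or the gripper's body presses on something with over 40 N, if the wrist force passes 120 N, or if a joint passes its speed limit or range.

## Working session

There is one attempt and no reset: what is moved stays moved. The work goes in short steps, Python scripts to look and compute and a shell command to move; the robot and the scene stay as the last step left them, time stands still between calls to the robot, and variables do not carry over. Pictures are saved under pics/ and viewed, at most 14 in all, crops included, and the job is handed in when it is done.

```bash
mkdir -p pics; ls
python3 - <<'E'
from rig import *
import cv2
for n in("top","side"):
    cv2.imwrite(f"pics/{n}0.png",grab_frame(n)[:,:,::-1])
    c=calibration(n);print(n,c)
o=get_obs();print(o['t'],o['eef_pos'],o['ee_rot'],o['gripper_width'])
E
```

```text
pics
top {'camera_matrix': array([[599.20372858,   0.        , 329.25974548],
       [  0.        , 599.20372858, 239.88189415],
       [  0.        ,   0.        ,   1.        ]]), 'R': array([[ 0.02020767, -0.9997527 , -0.00928417],
       [-0.99770633, -0.01956452, -0.06480203],
       [ 0.06460436,  0.01057237, -0.99785495]]), 't': array([-0.00486332,  0.54053659,  1.39785299])}
side {'camera_matrix': array([[460.64021839,   0.        , 323.17454472],
       [  0.        , 460.64021839, 240.53200815],
       [  0.        ,   0.        ,   1.        ]]), 'R': array([[-0.89979219, -0.43610609,  0.01361955],
       [-0.33302439,  0.66627269, -0.6672147 ],
       [ 0.28190206, -0.60489022, -0.74474093]]), 't': array([0.48581851, 0.20783074, 0.79514074])}
0.1 [ 0.20756695 -0.48162466  0.23021215] [-3.07474625e+00 -6.34172584e-01  2.58128796e-04] 0.9965010026532086
```

View pics/top0.png

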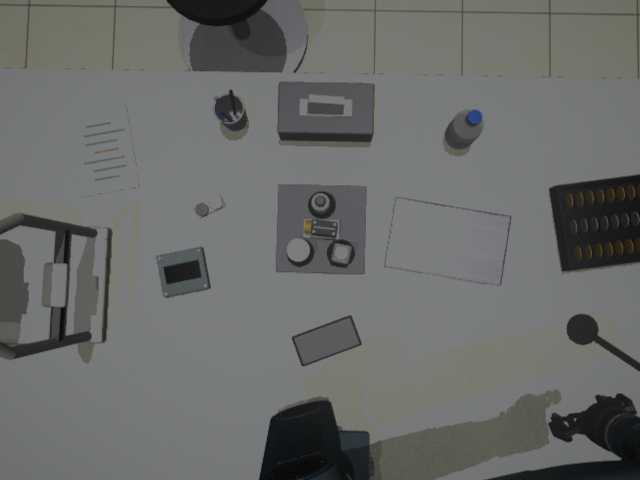

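View pics/side0.png

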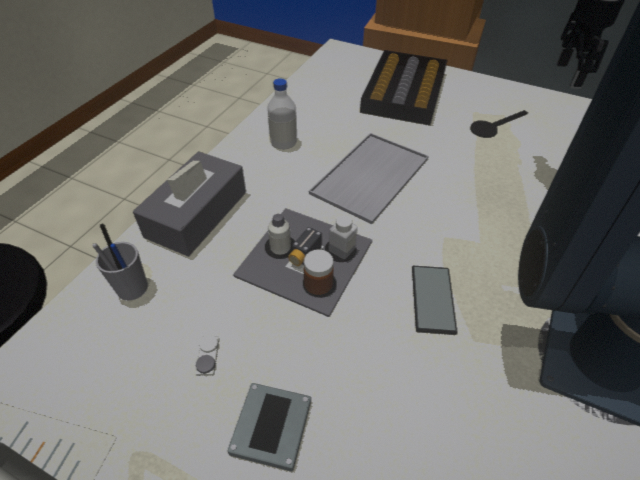

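The top view shows the board at about (277-366, 184-273), with the drop bottle at (321,203), the jar at (299,250), the square bottle at (341,252) and the eye with its lens to image left. The tray is at about (448,241) and the plinth at (183,272). Next I'll enlarge the board and plinth.

```bash
python3 - <<'E'
import cv2
im=cv2.imread("pics/top0.png")
a=cv2.resize(im[178:280,270:372],(600,600),interpolation=cv2.INTER_CUBIC)
cv2.imwrite("pics/b.png",a)
a=cv2.resize(im[185:305,150:230],(400,600),interpolation=cv2.INTER_CUBIC)
cv2.imwrite("pics/p.png",a)
E
cat > h.py <<'E'
from rig import *
import numpy as np
def w(px,z,n="top",c=None):
    c=c or calibration(n); K,R,t=c['camera_matrix'],c['R'],c['t']
    d=R.T@np.linalg.solve(K,[px[0],px[1],1.]); o=-R.T@t
    return o+d*(z-o[2])/d[2]
def pix(X,n="top",c=None):
    c=c or calibration(n); p=c['camera_matrix']@(c['R']@np.array(X)+c['t']); return p[:2]/p[2]
E
```

```text
(no output)
```

View pics/b.png

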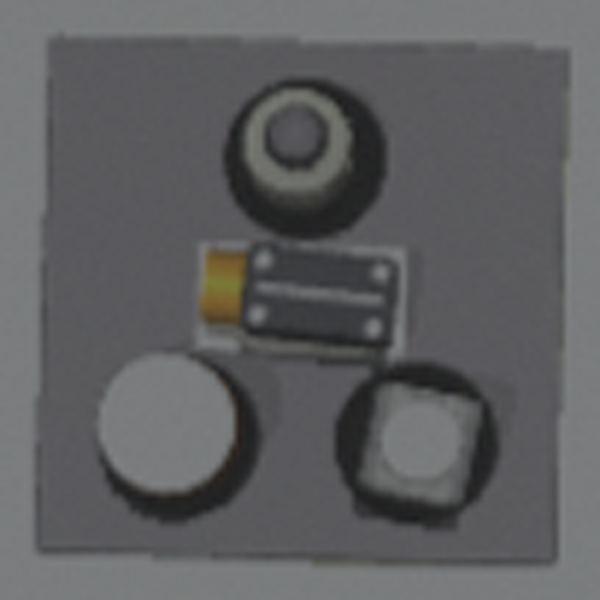

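View pics/p.png

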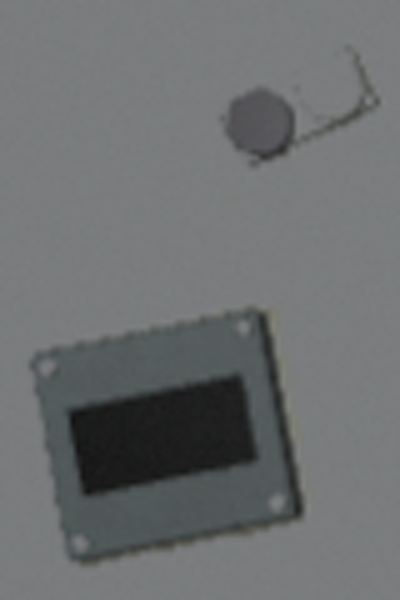

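The crop shows these positions: drop cap at (297,132), jar lid at (168,422), square cap at (421,440), and the eye's white line from (258,287) to (383,299). The plinth pad corners are (68,411), (242,376), (257,462) and (85,495).

Run:
```python
from h import *
np.set_printoptions(precision=4,suppress=True)
B=lambda x,y:((x+.5)/5.882-.5+270,(y+.5)/5.882-.5+178)
P=lambda x,y:((x+.5)/5-.5+150,(y+.5)/5-.5+185)
ang=lambda a,b:np.degrees(np.arctan2(*(b-a)[[1,0]]))
print('drop',w(B(297,132),.098),'jar',w(B(168,422),.078),'sq',w(B(421,440),.094))
a,b=w(B(382,383),.076),w(B(482,398),.076); print('sqang',ang(b,a),a,b)
a,b=w(B(376,505),.076),w(B(360,0),.076)
a,b=w(B(258,287),.054),w(B(383,299),.054); print('eye line',a,b,ang(b,a))
print('eyeblock',w(B(320,304-5),.054), w(B(248,298),.054),w(B(393,303),.054),w(B(203,285),.041))
cs=[w(B(*p),.008) for p in[(50,38),(570,48),(556,562),(38,550)]];print('board',np.mean(cs,0),ang(cs[1],cs[0]),ang(cs[2],cs[3]))
cs=[w(P(*p),.02) for p in[(68,411),(242,376),(257,462),(85,495)]];print('pad',np.mean(cs,0),ang(cs[1],cs[0]),ang(cs[2],cs[3]),cs)
cs=[w(P(*p),.02) for p in[(33,358),(262,308),(300,514),(78,562)]];print('plinth',np.mean(cs,0),ang(cs[1],cs[0]),ang(cs[2],cs[3]))
cs=[w(p,.01) for p in[(396,198),(511,215),(501,285),(385,268)]];print('tray',np.mean(cs,0),ang(cs[1],cs[0]),ang(cs[2],cs[3]),cs)
print('case',w(P(258,120),.014),w(P(355,50),.0),w(P(378,100),0))
from scipy.spatial.transform import Rotation as R
print(R.from_rotvec(get_obs()['ee_rot']).as_matrix()); print(calibration('wrist'))
```

```text
drop [0.6243 0.0274 0.098 ] jar [0.5138 0.0751 0.078 ] sq [ 0.5081 -0.022   0.094 ]
sqang 82.57967197148163 [ 0.5306 -0.0068  0.076 ] [ 0.5256 -0.0453  0.076 ]
eye line [0.5686 0.0426 0.054 ] [ 0.5649 -0.0065  0.054 ] 85.61117876779609
eyeblock [0.5644 0.0182 0.054 ] [0.5642 0.0464 0.054 ] [ 0.5634 -0.0104  0.054 ] [0.5701 0.0649 0.041 ]
board [0.5684 0.0259 0.008 ] 89.96365924818758 89.82706327970726
pad [0.4583 0.3506 0.02  ] 102.52308442497679 102.00367070429344 [array([0.4691, 0.3959, 0.02  ]), array([0.4872, 0.3143, 0.02  ]), array([0.4469, 0.3059, 0.02  ]), array([0.4298, 0.3864, 0.02  ])]
plinth [0.4587 0.3482 0.02  ] 103.47590126033639 103.34046254067144
tray [ 0.543  -0.2758  0.01  ] 82.60593013197546 82.8048638886084 [array([ 0.6441, -0.151 ,  0.01  ]), array([ 0.6087, -0.4243,  0.01  ]), array([ 0.4424, -0.4009,  0.01  ]), array([ 0.477 , -0.1272,  0.01  ])]
case [0.6094 0.3123 0.014 ] [0.6457 0.2698 0.    ] [0.6217 0.258  0.    ]
[[ 0.9184  0.3957 -0.0006]
 [ 0.3957 -0.9184  0.0021]
 [ 0.0003 -0.0021 -1.    ]]
{'camera_matrix': array([[349.8702,   0.    , 318.8508],
       [  0.    , 349.8702, 245.8584],
       [  0.    ,   0.    ,   1.    ]]), 'R': array([[ 0.3968, -0.9179, -0.0031],
       [-0.8766, -0.3799,  0.2954],
       [-0.2723, -0.1145, -0.9554]]), 't': array([-0.5244, -0.0402,  0.3791])}
```

```bash
T='{"delta_pos":[0,0,0],"turn":-10.45}'; python3 -m jog '[{"delta_pos":[0,0,0],"turn":-10.45},{"delta_pos":[0,0,0],"turn":-10.45},{"delta_pos":[0,0,0],"turn":-10.45},{"delta_pos":[0,0,0],"turn":-10.45},{"delta_pos":[0,0,0],"turn":-10.45},{"delta_pos":[0,0,0],"turn":-10.45},{"delta_pos":[0,0,0],"turn":-10.45},{"delta_pos":[0,0,0],"turn":-10.45},{"delta_pos":[0,0,0],"turn":-10.45},{"delta_pos":[0,0,0],"turn":-10.45},{"delta_pos":[0,0,0],"turn":-10.45},{"delta_pos":[0,0,0],"turn":-10.45}]' 1
python3 -m jog '[{"delta_pos":[0,0,0],"turn":-10.45},{"delta_pos":[0,0,0],"turn":-10.45},{"delta_pos":[0,0,0],"turn":-10.45},{"delta_pos":[-4.5,5.5,0.9],"turn":0},{"delta_pos":[-4.5,5.5,0.9],"turn":0},{"delta_pos":[-4.5,5.5,0.9],"turn":0},{"delta_pos":[-4.5,5.5,0.9],"turn":0},{"delta_pos":[-4.5,5.5,0.9],"turn":0},{"delta_pos":[-4.5,5.5,0.9],"turn":0},{"delta_pos":[-4.5,5.5,0.9],"turn":0},{"delta_pos":[-4.5,5.5,0.9],"turn":0}]'
cat >> h.py <<'E'
from scipy.spatial.transform import Rotation as Ro
def to(x,y,z,yaw=None):
    "tool-frame shift (cm) to a world TCP point; turn to tool-x angle yaw"
    o=get_obs(); M=Ro.from_rotvec(o['ee_rot']).as_matrix(); a=np.degrees(np.arctan2(M[1,0],M[0,0]))
    print('t',round(o['t'],2),'pos',np.round(o['eef_pos'],4),'ang',round(a,2),'gw',round(o['gripper_width'],3),'shift cm',np.round(M.T@(np.array([x,y,z])-o['eef_pos'])*100,2), 'turn', None if yaw is None else round((a-yaw+180)%360-180,2))
E
python3 -c "
from h import *
to(.624,.027,.13,180)
import cv2
cv2.imwrite('pics/w0.png',grab_frame('wrist')[:,:,::-1]);c=calibration('wrist')
print(pix([.624,.027,.098],c=c),pix([.513,.075,.078],c=c),pix([.508,-.022,.094],c=c),pix([.565,.018,.054],c=c))"
```

```text
t: 1.6
eef_pos: [0.2076, -0.4818, 0.2306]
ee_rot: [-0.838, -3.027, -0.002]
force: [-0.7, -0.3, 0.6]
gripper_width: 1.003
grip_force: 0.0
t: 2.98
eef_pos: [0.5222, -0.0961, 0.1678]
ee_rot: [0.002, -3.141, 0.0]
force: [1.3, -1.1, -0.4]
gripper_width: 1.002
grip_force: 0.0
t 2.98 pos [ 0.5222 -0.0961  0.1678] ang -179.94 gw 1.002 shift cm [-10.19  12.3    3.77] turn 0.06
[478.81042614 391.51885377] [558.80653253 236.89570102] [425.63212639 235.07567696] [453.63933298 291.25647115]
```

View pics/w0.png

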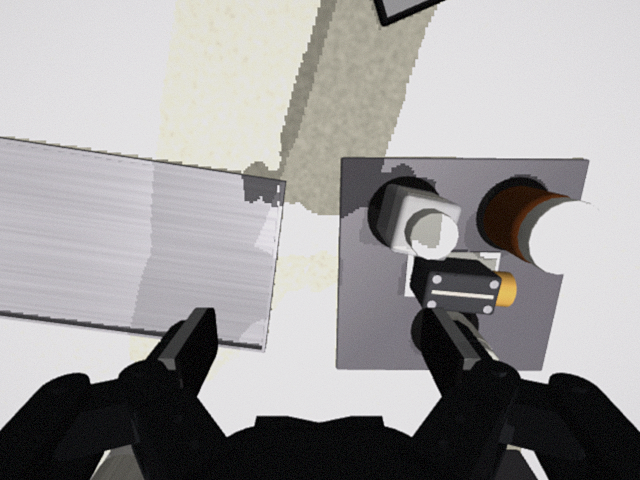

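The wrist view agrees with the estimates: jar lid at (562,237) and square cap at (432,235). The eye's line centre is at (463,293), about 3 mm further in +y than I estimated.

```bash
python3 -m jog '[{"delta_pos":[-3.4,4.1,0],"turn":0},{"delta_pos":[-3.4,4.1,0],"turn":0},{"delta_pos":[-3.4,4.1,0],"turn":0},{"delta_pos":[0,0,0],"turn":0},{"delta_pos":[0,0,0],"turn":0}]'
python3 -c "
from h import *
to(.624,.027,.034,180)"
```

```text
t: 3.65
eef_pos: [0.6226, 0.0249, 0.1677]
ee_rot: [0.002, -3.139, 0.001]
force: [0.2, 0.4, -0.7]
gripper_width: 1.001
grip_force: 0.0
t 3.65 pos [0.6226 0.0249 0.1677] ang -179.92 gw 1.001 shift cm [-0.17  0.22 13.37] turn 0.08
```

```bash
python3 -m jog '[{"delta_pos":[-0.15,0.2,3],"turn":0},{"delta_pos":[0,0,3],"turn":0},{"delta_pos":[0,0,3],"turn":0},{"delta_pos":[0,0,2.4],"turn":0},{"delta_pos":[0,0,2],"turn":0},{"delta_pos":[0,0,0],"turn":0},{"delta_pos":[0,0,0],"turn":0}]'
python3 -m jog '[{"delta_pos":[0,0,0],"turn":0},{"delta_pos":[0,0,0],"turn":0},{"delta_pos":[0,0,0],"turn":0},{"delta_pos":[0,0,0],"turn":0},{"delta_pos":[0,0,0],"turn":0},{"delta_pos":[0,0,0],"turn":0},{"delta_pos":[0,0,0],"turn":0},{"delta_pos":[0,0,0],"turn":0}]' 0
```

```text
t: 4.53
eef_pos: [0.625, 0.0262, 0.0357]
ee_rot: [0.0, 3.14, -0.0]
force: [0.2, -0.9, 0.6]
gripper_width: 1.004
grip_force: 0.0
t: 5.52
eef_pos: [0.6258, 0.0272, 0.0357]
ee_rot: [-0.002, 3.139, -0.0]
force: [0.5, -0.4, 5.4]
gripper_width: 0.475
grip_force: 61.0
```

```bash
python3 -m jog '[{"delta_pos":[0,0,-1.5],"turn":0},{"delta_pos":[0,0,-2.5],"turn":0},{"delta_pos":[0,0,-2.5],"turn":0},{"delta_pos":[0,0,-2.5],"turn":0},{"delta_pos":[0.6,-3.3,0],"turn":0},{"delta_pos":[0.6,-4,0],"turn":0},{"delta_pos":[0.7,-4,0],"turn":0},{"delta_pos":[0.7,-4,0],"turn":0},{"delta_pos":[0.7,-4,0],"turn":0},{"delta_pos":[0.6,-4,0],"turn":0},{"delta_pos":[0,0,0],"turn":0},{"delta_pos":[0,0,0],"turn":0}]'
python3 -c "
from h import *
to(.587,-.206,.0317,180)"
```

```text
t: 7.02
eef_pos: [0.5857, -0.2053, 0.1241]
ee_rot: [0.001, -3.141, -0.002]
force: [-0.1, -0.0, -0.3]
gripper_width: 0.476
grip_force: 60.8
t 7.03 pos [ 0.5857 -0.2053  0.1241] ang -179.95 gw 0.476 shift cm [-0.14 -0.08  9.24] turn 0.05
```

```bash
python3 -m jog '[{"delta_pos":[0,0,2.5],"turn":0},{"delta_pos":[0,0,2.5],"turn":0},{"delta_pos":[0,0,2],"turn":0},{"delta_pos":[0,0,1.2],"turn":0},{"delta_pos":[0,0,0.6],"turn":0},{"delta_pos":[0,0,0.5],"turn":0},{"delta_pos":[0,0,0],"turn":0},{"delta_pos":[0,0,0],"turn":0}]'
python3 -m jog '[{"delta_pos":[0,0,0],"turn":0},{"delta_pos":[0,0,0],"turn":0},{"delta_pos":[0,0,0],"turn":0},{"delta_pos":[0,0,0],"turn":0},{"delta_pos":[0,0,-1.5],"turn":0},{"delta_pos":[0,0,-3],"turn":0},{"delta_pos":[0,0,-3],"turn":0},{"delta_pos":[0,0,-3],"turn":0},{"delta_pos":[0,0,-2.5],"turn":0},{"delta_pos":[0,0,0],"turn":0}]' 1
python3 -c "
from h import *
to(.508,-.0205,.16,172.6)"
```

```text
t: 8.02
eef_pos: [0.5865, -0.2062, 0.0323]
ee_rot: [-0.001, 3.14, -0.001]
force: [0.3, 0.7, 0.1]
gripper_width: 0.474
grip_force: 60.7
t: 9.28
eef_pos: [0.5881, -0.2068, 0.1658]
ee_rot: [-0.002, 3.135, -0.005]
force: [0.4, 0.0, 0.1]
gripper_width: 0.999
grip_force: 0.0
t 9.28 pos [ 0.5881 -0.2068  0.1658] ang -179.94 gw 0.999 shift cm [ 7.99 18.64  0.46] turn 7.46
```

```bash
python3 -m jog '[{"delta_pos":[1.6,3.7,0.5],"turn":0},{"delta_pos":[1.6,3.7,0],"turn":0},{"delta_pos":[1.6,3.7,0],"turn":0},{"delta_pos":[1.6,3.7,0],"turn":0},{"delta_pos":[1.6,3.8,0],"turn":0},{"delta_pos":[0,0,0],"turn":7.5},{"delta_pos":[0,0,0],"turn":0},{"delta_pos":[0,0,0],"turn":0}]'
python3 -c "
from h import *
to(.508,-.0205,.036,172.6)"
```

```text
t: 10.28
eef_pos: [0.5056, -0.0202, 0.1558]
ee_rot: [-0.202, -3.134, -0.0]
force: [-0.6, 0.8, 0.4]
gripper_width: 0.996
grip_force: 0.0
t 10.28 pos [ 0.5056 -0.0202  0.1558] ang 172.63 gw 0.996 shift cm [-0.25  0.   11.98] turn 0.03
```

```bash
python3 -m jog '[{"delta_pos":[-0.25,0,2.5],"turn":0},{"delta_pos":[0,0,3],"turn":0},{"delta_pos":[0,0,3],"turn":0},{"delta_pos":[0,0,2],"turn":0},{"delta_pos":[0,0,1.5],"turn":0},{"delta_pos":[0,0,0],"turn":0},{"delta_pos":[0,0,0],"turn":0}]'
python3 -m jog '[{"delta_pos":[0,0,0],"turn":0},{"delta_pos":[0,0,0],"turn":0},{"delta_pos":[0,0,0],"turn":0},{"delta_pos":[0,0,0],"turn":0},{"delta_pos":[0,0,0],"turn":0},{"delta_pos":[0,0,0],"turn":0},{"delta_pos":[0,0,0],"turn":0},{"delta_pos":[0,0,0],"turn":0}]' 0
python3 -c "
from h import *
to(.568,-.355,.032,172.6)"
```

```text
t: 11.15
eef_pos: [0.5091, -0.0205, 0.0374]
ee_rot: [0.204, 3.134, -0.0]
force: [-0.2, -0.0, 0.9]
gripper_width: 1.003
grip_force: 0.0
t: 12.15
eef_pos: [0.5093, -0.0204, 0.0375]
ee_rot: [0.204, 3.133, -0.0]
force: [0.9, 1.3, 5.8]
gripper_width: 0.488
grip_force: 60.6
t 12.15 pos [ 0.5093 -0.0204  0.0375] ang 172.56 gw 0.488 shift cm [-10.16 -32.42   0.57] turn -0.04
```

```bash
python3 -m jog '[{"delta_pos":[0,0,-1.6],"turn":0},{"delta_pos":[0,0,-2.8],"turn":0},{"delta_pos":[0,0,-2.8],"turn":0},{"delta_pos":[0,0,-2.8],"turn":0},{"delta_pos":[-1.26,-4.05,0],"turn":0},{"delta_pos":[-1.26,-4.05,0],"turn":0},{"delta_pos":[-1.26,-4.05,0],"turn":0},{"delta_pos":[-1.26,-4.05,0],"turn":0},{"delta_pos":[-1.26,-4.05,0],"turn":0},{"delta_pos":[-1.26,-4.05,0],"turn":0},{"delta_pos":[-1.26,-4.05,0],"turn":0},{"delta_pos":[-1.26,-4.05,0],"turn":0}]'
python3 -m jog '[{"delta_pos":[0,0,0],"turn":0},{"delta_pos":[0,0,2],"turn":0},{"delta_pos":[0,0,2.5],"turn":0},{"delta_pos":[0,0,2.5],"turn":0},{"delta_pos":[0,0,0],"turn":0},{"delta_pos":[0,0,0],"turn":0}]'
python3 -c "
from h import *
to(.568,-.355,.0337,172.6)"
```

```text
t: 13.65
eef_pos: [0.5658, -0.3553, 0.1358]
ee_rot: [-0.204, -3.133, -0.002]
force: [1.0, -0.2, -1.5]
gripper_width: 0.491
grip_force: 60.4
t: 14.4
eef_pos: [0.5665, -0.3541, 0.0673]
ee_rot: [0.203, 3.135, 0.0]
force: [1.0, -0.2, -1.7]
gripper_width: 0.489
grip_force: 60.6
t 14.4 pos [ 0.5665 -0.3541  0.0673] ang 172.59 gw 0.489 shift cm [-0.16 -0.07  3.36] turn -0.01
```

```bash
python3 -m jog '[{"delta_pos":[0,0,1.5],"turn":0},{"delta_pos":[0,0,1],"turn":0},{"delta_pos":[0,0,0.6],"turn":0},{"delta_pos":[0,0,0.3],"turn":0},{"delta_pos":[0,0,0],"turn":0},{"delta_pos":[0,0,0],"turn":0}]'
python3 -m jog '[{"delta_pos":[0,0,0],"turn":0},{"delta_pos":[0,0,0],"turn":0},{"delta_pos":[0,0,0],"turn":0},{"delta_pos":[0,0,0],"turn":0},{"delta_pos":[0,0,-1.5],"turn":0},{"delta_pos":[0,0,-3],"turn":0},{"delta_pos":[0,0,-3],"turn":0},{"delta_pos":[0,0,-3],"turn":0},{"delta_pos":[0,0,-3],"turn":0},{"delta_pos":[0,0,0],"turn":-7.4},{"delta_pos":[0,0,0],"turn":0}]' 1
python3 -c "
from h import *
to(.513,.075,.16,180)"
```

```text
t: 15.15
eef_pos: [0.5665, -0.3549, 0.0326]
ee_rot: [0.204, 3.134, -0.001]
force: [0.5, -0.2, -1.9]
gripper_width: 0.485
grip_force: 60.8
t: 16.52
eef_pos: [0.5668, -0.355, 0.1694]
ee_rot: [0.003, 3.139, -0.003]
force: [-0.1, 0.4, 0.0]
gripper_width: 1.001
grip_force: 0.0
t 16.52 pos [ 0.5668 -0.355   0.1694] ang 179.88 gw 1.001 shift cm [ 5.48 42.99  0.86] turn -0.12
```

```bash
python3 -m jog '[{"delta_pos":[0.6,4.75,0],"turn":0},{"delta_pos":[0.6,4.75,0],"turn":0},{"delta_pos":[0.6,4.75,0],"turn":0},{"delta_pos":[0.6,4.75,0],"turn":0},{"delta_pos":[0.6,4.75,0],"turn":0},{"delta_pos":[0.6,4.75,0],"turn":0},{"delta_pos":[0.6,4.75,0],"turn":0},{"delta_pos":[0.6,4.75,0],"turn":0},{"delta_pos":[0.7,5,0],"turn":0},{"delta_pos":[0,0,0],"turn":0},{"delta_pos":[0,0,0],"turn":0}]'
python3 -c "
from h import *
to(.513,.075,.034,180)"
```

```text
t: 17.9
eef_pos: [0.5114, 0.0753, 0.1674]
ee_rot: [-0.002, -3.141, 0.001]
force: [-0.2, 0.2, -0.6]
gripper_width: 0.998
grip_force: 0.0
t 17.9 pos [0.5114 0.0753 0.1674] ang 179.93 gw 0.998 shift cm [-0.16 -0.02 13.34] turn -0.07
```

```bash
python3 -m jog '[{"delta_pos":[-0.15,0,3],"turn":0},{"delta_pos":[0,0,3],"turn":0},{"delta_pos":[0,0,3],"turn":0},{"delta_pos":[0,0,3],"turn":0},{"delta_pos":[0,0,1.8],"turn":0},{"delta_pos":[0,0,0],"turn":0},{"delta_pos":[0,0,0],"turn":0}]'
python3 -m jog '[{"delta_pos":[0,0,0],"turn":0},{"delta_pos":[0,0,0],"turn":0},{"delta_pos":[0,0,0],"turn":0},{"delta_pos":[0,0,0],"turn":0},{"delta_pos":[0,0,0],"turn":0},{"delta_pos":[0,0,0],"turn":0}]' 0
python3 -c "
from h import *
to(.508,-.2715,.034,180)"
```

```text
t: 18.77
eef_pos: [0.5142, 0.0751, 0.0307]
ee_rot: [0.003, 3.14, -0.0]
force: [-0.4, -0.5, -0.0]
gripper_width: 1.003
grip_force: 0.0
t: 19.52
eef_pos: [0.5147, 0.0756, 0.0313]
ee_rot: [0.001, 3.138, 0.0]
force: [0.3, 1.3, 6.2]
gripper_width: 0.629
grip_force: 64.1
t 19.52 pos [0.5147 0.0756 0.0313] ang 179.97 gw 0.629 shift cm [  0.65 -34.71  -0.28] turn -0.03
```

```bash
python3 -m jog '[{"delta_pos":[0,0,-1.6],"turn":0},{"delta_pos":[0,0,-2.2],"turn":0},{"delta_pos":[0,0,-2.2],"turn":0},{"delta_pos":[0.1,-3.9,0],"turn":0},{"delta_pos":[0.1,-3.9,0],"turn":0},{"delta_pos":[0.1,-3.9,0],"turn":0},{"delta_pos":[0.1,-3.9,0],"turn":0},{"delta_pos":[0.1,-3.9,0],"turn":0},{"delta_pos":[0.1,-3.9,0],"turn":0},{"delta_pos":[0,-3.9,0],"turn":0},{"delta_pos":[0,-3.9,0],"turn":0},{"delta_pos":[0,-3.5,0],"turn":0}]'
python3 -m jog '[{"delta_pos":[0,0,0],"turn":0},{"delta_pos":[0,0,2],"turn":0},{"delta_pos":[0,0,2],"turn":0},{"delta_pos":[0,0,0],"turn":0},{"delta_pos":[0,0,0],"turn":0}]'
python3 -c "
from h import *
to(.508,-.2715,.0273,180)"
```

```text
t: 21.02
eef_pos: [0.5061, -0.2726, 0.0892]
ee_rot: [-0.002, -3.14, -0.001]
force: [-0.7, 0.4, -2.1]
gripper_width: 0.634
grip_force: 63.9
t: 21.65
eef_pos: [0.507, -0.271, 0.05]
ee_rot: [0.0, 3.142, 0.0]
force: [-0.1, 0.3, -2.3]
gripper_width: 0.635
grip_force: 64.1
t 21.65 pos [ 0.507 -0.271  0.05 ] ang 180.0 gw 0.635 shift cm [-0.1  -0.05  2.27] turn -0.0
```

```bash
python3 -m jog '[{"delta_pos":[0,0,1],"turn":0},{"delta_pos":[0,0,0.8],"turn":0},{"delta_pos":[0,0,0.4],"turn":0},{"delta_pos":[0,0,0],"turn":0},{"delta_pos":[0,0,0],"turn":0}]'
python3 -m jog '[{"delta_pos":[0,0,0],"turn":0},{"delta_pos":[0,0,0],"turn":0},{"delta_pos":[0,0,0],"turn":0},{"delta_pos":[0,0,0],"turn":0},{"delta_pos":[0,0,-1.5],"turn":0},{"delta_pos":[0,0,-3],"turn":0},{"delta_pos":[0,0,-3],"turn":0},{"delta_pos":[0,0,-3],"turn":0},{"delta_pos":[0,0,-4],"turn":0},{"delta_pos":[0,0,0],"turn":0}]' 1
python3 -m jog '[{"delta_pos":[0,0,0],"turn":10.4},{"delta_pos":[0,0,0],"turn":10.4},{"delta_pos":[0,0,0],"turn":10.4},{"delta_pos":[0,0,0],"turn":10.4},{"delta_pos":[0,0,0],"turn":10.4},{"delta_pos":[0,0,0],"turn":10.4},{"delta_pos":[0,0,0],"turn":10.4},{"delta_pos":[0,0,0],"turn":10.4},{"delta_pos":[0,0,0],"turn":10.4},{"delta_pos":[0,0,0],"turn":0}]'
python3 -c "
from h import *
to(.565,-.04,.2,86.5)
import cv2
cv2.imwrite('pics/t1.png',cv2.resize(grab_frame('top')[175:295,270:520,::-1],(800,384)))"
```

```text
t: 22.28
eef_pos: [0.507, -0.2716, 0.0276]
ee_rot: [0.001, 3.141, -0.0]
force: [-0.5, 0.1, -2.3]
gripper_width: 0.636
grip_force: 64.1
t: 23.52
eef_pos: [0.5094, -0.2732, 0.1786]
ee_rot: [0.001, 3.133, -0.009]
force: [-0.3, 0.2, -0.7]
gripper_width: 0.998
grip_force: 0.0
t: 24.78
eef_pos: [0.5066, -0.2714, 0.1722]
ee_rot: [-2.288, -2.152, 0.0]
force: [-0.8, 0.3, 0.4]
gripper_width: 1.0
grip_force: 0.0
t 24.77 pos [ 0.5066 -0.2714  0.1722] ang 86.48 gw 1.0 shift cm [23.45  4.4  -2.77] turn -0.02
```

View pics/t1.png

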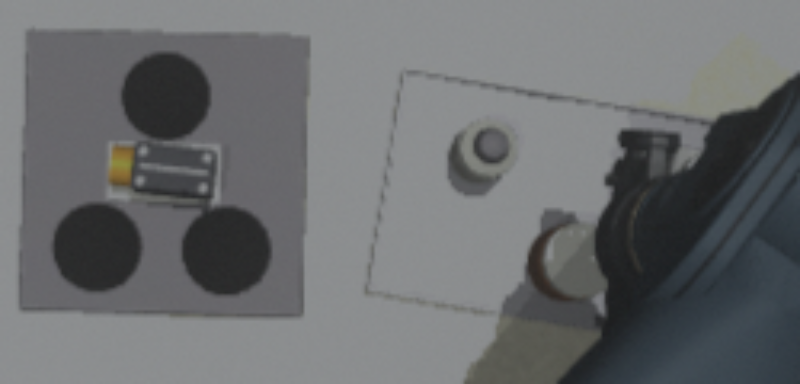

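The board now holds only the eye, and the drop bottle and jar are standing in the tray. Moving to the eye for a wrist look.

```bash
python3 -m jog '[{"delta_pos":[4,1.1,0],"turn":0},{"delta_pos":[4,1.1,0],"turn":0},{"delta_pos":[4,1.1,0],"turn":0},{"delta_pos":[4,1.1,0],"turn":0},{"delta_pos":[2,0,0],"turn":0},{"delta_pos":[0,0,0],"turn":0},{"delta_pos":[0,0,0],"turn":0},{"delta_pos":[0,0,0],"turn":0}]'
python3 - <<'E'
from h import *
import cv2
to(.565,.018,.03,86.5)
c=calibration('wrist'); np.savez('w1',**c)
cv2.imwrite('pics/w1.png',grab_frame('wrist')[:,:,::-1]); print(pix([.565,.018,.054],c=c))
E
```

```text
t: 25.82
eef_pos: [0.562, -0.0961, 0.1725]
ee_rot: [2.292, 2.148, -0.001]
force: [0.6, -0.4, 0.6]
gripper_width: 0.998
grip_force: 0.0
t 25.82 pos [ 0.562  -0.0961  0.1725] ang 86.27 gw 0.998 shift cm [11.41 -0.44 14.25] turn -0.23
[313.72332965  76.45045098]
```

View pics/w1.png

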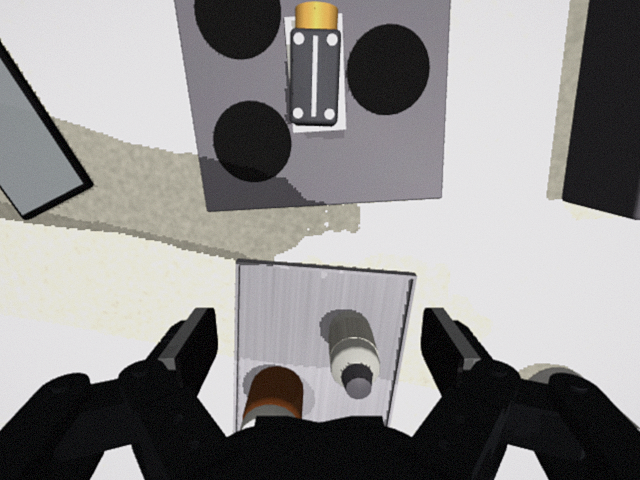

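The eye's white line runs from (315,37) to (314,116), with corner screws at (298,39), (332,38), (330,114) and (297,113).

Run:
```python
from h import *
c=dict(np.load('w1.npz'))
a,b=w((315,37),.054,c=c),w((314,116),.054,c=c)
m=np.mean([w(p,.054,c=c) for p in[(298,39),(332,38),(330,114),(297,113)]],0)
d=a-b;print(a,b,np.degrees(np.arctan2(d[1],d[0])),m)
to(m[0],m[1],.03,86)
```

```text
[0.56745201 0.0415451  0.054     ] [ 0.56347505 -0.00714936  0.054     ] 85.33091685629049 [0.56531521 0.0175907  0.054     ]
t 25.88 pos [ 0.562  -0.096   0.1725] ang 86.26 gw 1.001 shift cm [11.36 -0.41 14.25] turn 0.26
```

```bash
python3 -m jog '[{"delta_pos":[3.8,-0.15,0],"turn":0.8},{"delta_pos":[3.8,-0.15,0],"turn":0},{"delta_pos":[3.8,-0.15,0],"turn":0},{"delta_pos":[0,0,0],"turn":0},{"delta_pos":[0,0,3.5],"turn":0},{"delta_pos":[0,0,3.5],"turn":0},{"delta_pos":[0,0,3],"turn":0},{"delta_pos":[0,0,0],"turn":0},{"delta_pos":[0,0,0],"turn":0}]'
python3 -c "
from h import *
to(.5653,.0176,.018,85.5)"
```

```text
t: 27.0
eef_pos: [0.5668, 0.0183, 0.0737]
ee_rot: [2.306, 2.131, 0.001]
force: [0.5, -0.1, 0.9]
gripper_width: 0.999
grip_force: 0.0
t 27.0 pos [0.5668 0.0183 0.0737] ang 85.49 gw 0.999 shift cm [-0.08 -0.15  5.57] turn -0.01
```

```bash
python3 -m jog '[{"delta_pos":[-0.1,-0.15,2.5],"turn":0},{"delta_pos":[0,0,2],"turn":0},{"delta_pos":[0,0,1.1],"turn":0},{"delta_pos":[0,0,0],"turn":0},{"delta_pos":[0,0,0],"turn":0}]'
python3 -m jog '[{"delta_pos":[0,0,0],"turn":0},{"delta_pos":[0,0,0],"turn":0},{"delta_pos":[0,0,0],"turn":0},{"delta_pos":[0,0,0],"turn":0},{"delta_pos":[0,0,0],"turn":0},{"delta_pos":[0,0,0],"turn":0},{"delta_pos":[0,0,0],"turn":0},{"delta_pos":[0,0,0],"turn":0}]' 0
python3 -c "
from h import *
to(.4583,.35,.12,102.8)"
```

```text
t: 27.62
eef_pos: [0.5656, 0.0183, 0.018]
ee_rot: [2.305, 2.132, 0.003]
force: [-0.8, 0.8, 0.3]
gripper_width: 1.004
grip_force: 0.0
t: 28.62
eef_pos: [0.5652, 0.0184, 0.0171]
ee_rot: [2.305, 2.133, 0.002]
force: [2.9, 0.0, 4.9]
gripper_width: 0.393
grip_force: 60.8
t 28.62 pos [0.5652 0.0184 0.0171] ang 85.56 gw 0.393 shift cm [ 32.23 -13.21 -10.31] turn -17.24
```

```bash
python3 -m jog '[{"delta_pos":[0,0,-1.5],"turn":0},{"delta_pos":[0,0,-2.3],"turn":0},{"delta_pos":[0,0,-2.3],"turn":0},{"delta_pos":[0,0,-1.5],"turn":0},{"delta_pos":[0,0,0],"turn":-5.8},{"delta_pos":[0,0,0],"turn":-5.8},{"delta_pos":[0,0,0],"turn":-5.7},{"delta_pos":[0,0,0],"turn":0}]'
python3 -c "
from h import *
to(.4601,.3424,.09,102.9)"
```

```text
t: 29.62
eef_pos: [0.5635, 0.0185, 0.0917]
ee_rot: [-1.959, -2.454, 0.002]
force: [0.7, -0.1, -3.5]
gripper_width: 0.392
grip_force: 60.2
t 29.62 pos [0.5635 0.0185 0.0917] ang 102.79 gw 0.392 shift cm [33.88 -2.91  0.2 ] turn -0.11
```

```bash
python3 -m jog '[{"delta_pos":[3.3,-0.3,0],"turn":0},{"delta_pos":[3.9,-0.3,0],"turn":0},{"delta_pos":[3.9,-0.3,0],"turn":0},{"delta_pos":[3.9,-0.3,0],"turn":0},{"delta_pos":[3.9,-0.3,0],"turn":0},{"delta_pos":[3.9,-0.3,0],"turn":0},{"delta_pos":[3.9,-0.4,0],"turn":0},{"delta_pos":[3.9,-0.4,0],"turn":0},{"delta_pos":[3.3,-0.3,0],"turn":0},{"delta_pos":[0,0,0],"turn":0},{"delta_pos":[0,0,0],"turn":0},{"delta_pos":[0,0,0],"turn":0}]'
python3 - <<'E'
from h import *
import cv2
to(.4601,.3424,.0301,102.9)
for n in('top','side'):
  cv2.imwrite(f'pics/{n}2.png',grab_frame(n)[:,:,::-1])
a=cv2.imread('pics/side2.png')[290:480,160:400]; cv2.imwrite('pics/s2.png',cv2.resize(a,(720,570),interpolation=cv2.INTER_CUBIC))
E
```

```text
t: 31.12
eef_pos: [0.461, 0.3415, 0.0923]
ee_rot: [1.961, 2.454, -0.001]
force: [0.2, 0.1, -2.9]
gripper_width: 0.395
grip_force: 60.1
t 31.12 pos [0.461  0.3415 0.0923] ang 102.75 gw 0.395 shift cm [ 0.11 -0.06  6.22] turn -0.15
```

View pics/s2.png

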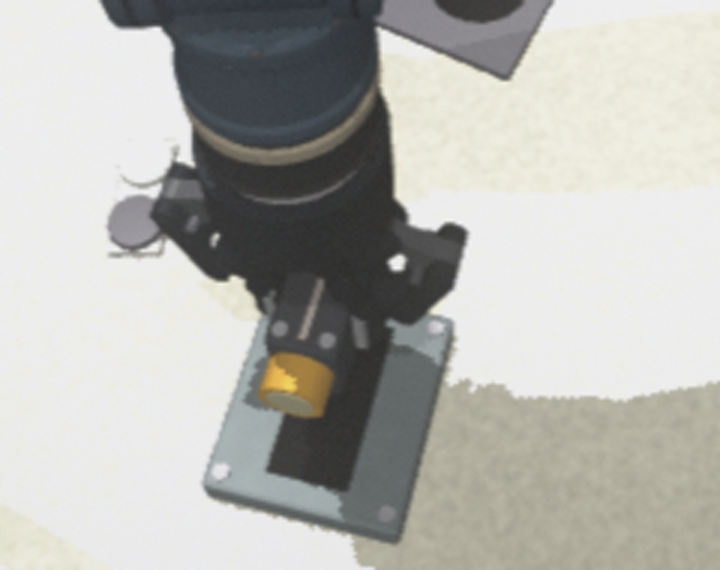

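Held level over the plinth, lens facing the refractor. Lower it and release.

```bash
python3 -m jog '[{"delta_pos":[0.1,0,2.2],"turn":0},{"delta_pos":[0,0,2],"turn":0},{"delta_pos":[0,0,1],"turn":0},{"delta_pos":[0,0,0.6],"turn":0},{"delta_pos":[0,0,0.3],"turn":0},{"delta_pos":[0,0,0.1],"turn":0},{"delta_pos":[0,0,0],"turn":0},{"delta_pos":[0,0,0],"turn":0}]'
python3 -c "
from h import *
to(.4601,.3424,.0291,102.9)"
```

```text
t: 32.22
eef_pos: [0.4609, 0.3437, 0.031]
ee_rot: [1.958, 2.456, 0.001]
force: [0.0, -0.2, -2.6]
gripper_width: 0.392
grip_force: 60.2
t 32.23 pos [0.4609 0.3437 0.031 ] ang 102.86 gw 0.392 shift cm [-0.11 -0.1   0.19] turn -0.04
```

```bash
python3 -m jog '[{"delta_pos":[-0.1,0,0.1],"turn":0},{"delta_pos":[0,0,0.1],"turn":0},{"delta_pos":[0,0,0],"turn":0},{"delta_pos":[0,0,0],"turn":0}]'
python3 -m jog '[{"delta_pos":[0,0,0],"turn":0},{"delta_pos":[0,0,0],"turn":0},{"delta_pos":[0,0,0],"turn":0},{"delta_pos":[0,0,0],"turn":0},{"delta_pos":[0,0,0],"turn":0},{"delta_pos":[0,0,-1.5],"turn":0},{"delta_pos":[0,0,-3],"turn":0},{"delta_pos":[0,0,-3],"turn":0},{"delta_pos":[0,0,-3],"turn":0},{"delta_pos":[0,0,-3],"turn":0}]' 1
python3 -m jog '[{"delta_pos":[-4,0,0],"turn":-10},{"delta_pos":[-4,0,0],"turn":-10},{"delta_pos":[-4,0,0],"turn":-10},{"delta_pos":[-4,0,0],"turn":-10},{"delta_pos":[-4,0,0],"turn":-10},{"delta_pos":[0,0,0],"turn":-10},{"delta_pos":[0,0,0],"turn":-10},{"delta_pos":[0,0,0],"turn":-7.2},{"delta_pos":[0,0,0],"turn":0}]'
python3 - <<'E'
from h import *
import cv2
to(.507,-.2716,.175,180)
a=grab_frame('top')[230:310,140:240,::-1]; cv2.imwrite('pics/t3.png',cv2.resize(a,(750,600),interpolation=cv2.INTER_CUBIC))
E
```

```text
t: 32.72
eef_pos: [0.461, 0.3425, 0.0291]
ee_rot: [1.959, 2.456, 0.001]
force: [-0.7, -2.1, 2.5]
gripper_width: 0.388
grip_force: 60.7
t: 33.98
eef_pos: [0.461, 0.3426, 0.1659]
ee_rot: [1.958, 2.456, 0.003]
force: [-0.5, -0.3, -0.7]
gripper_width: 0.996
grip_force: 0.0
t: 35.1
eef_pos: [0.5663, 0.1796, 0.1647]
ee_rot: [0.001, 3.14, 0.0]
force: [-0.1, -0.1, 0.0]
gripper_width: 1.002
grip_force: 0.0
t 35.1 pos [0.5663 0.1796 0.1647] ang 179.97 gw 1.002 shift cm [  5.91 -45.12  -1.05] turn -0.03
```

View pics/t3.png

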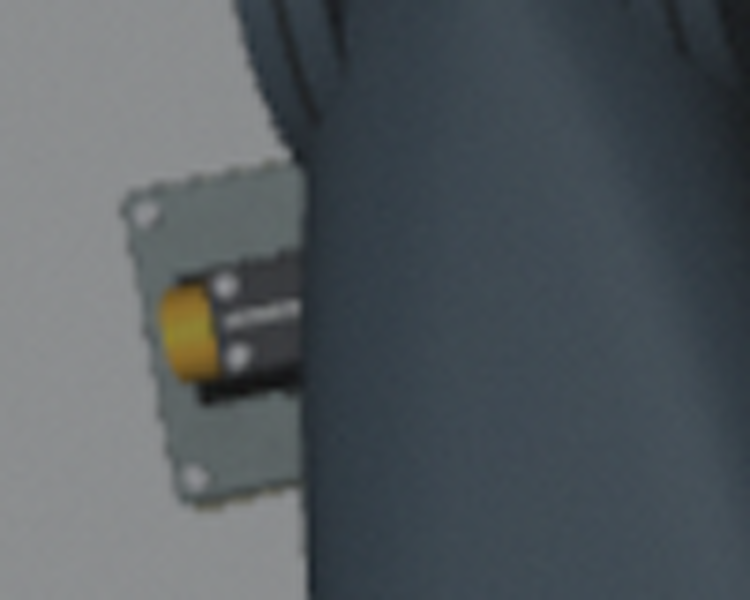

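The eye is standing on the pad with its lens to the left. The arm hides its rear, so I'll check it again later. Fetching the jar.

```bash
python3 -m jog '[{"delta_pos":[0.6,-4.5,0],"turn":0},{"delta_pos":[0.6,-4.5,0],"turn":0},{"delta_pos":[0.6,-4.5,0],"turn":0},{"delta_pos":[0.6,-4.5,0],"turn":0},{"delta_pos":[0.6,-4.5,0],"turn":0},{"delta_pos":[0.6,-4.5,0],"turn":0},{"delta_pos":[0.6,-4.5,0],"turn":0},{"delta_pos":[0.6,-4.5,0],"turn":0},{"delta_pos":[0.6,-4.5,0],"turn":0},{"delta_pos":[0.5,-4.6,0],"turn":0},{"delta_pos":[0,0,0],"turn":0},{"delta_pos":[0,0,0],"turn":0}]'
python3 - <<'E'
from h import *
import cv2
to(.507,-.2716,.0276,180)
a=grab_frame('top')[230:310,140:240,::-1]; cv2.imwrite('pics/t4.png',cv2.resize(a,(750,600),interpolation=cv2.INTER_CUBIC))
E
```

```text
t: 36.65
eef_pos: [0.5074, -0.2713, 0.1637]
ee_rot: [0.001, 3.141, 0.001]
force: [0.5, -0.1, -0.4]
gripper_width: 1.001
grip_force: 0.0
t 36.65 pos [ 0.5074 -0.2713  0.1637] ang 179.97 gw 1.001 shift cm [ 0.04 -0.04 13.61] turn -0.03
```

View pics/t4.png

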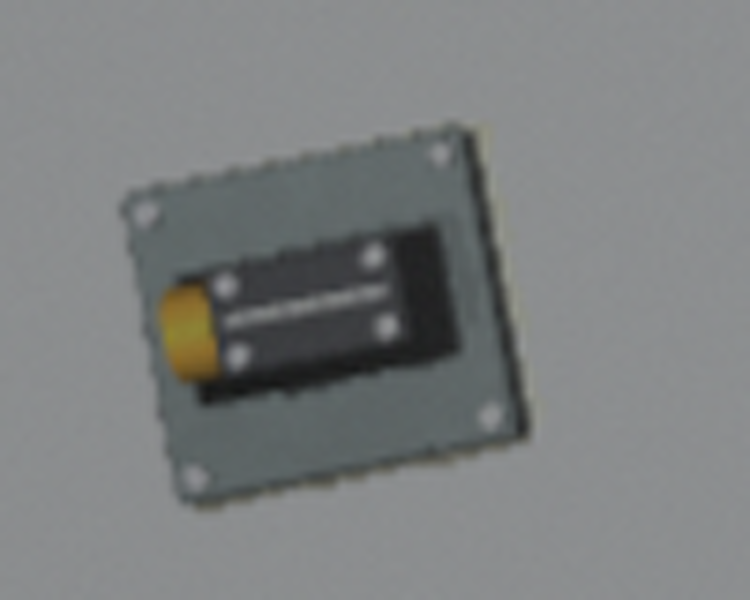

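The whole eye is visible now, with screws at (225,286), (373,255), (387,326) and (238,356). Checking its centring numerically.

```bash
python3 - <<'E'
from h import *
S=lambda x,y:((x+.5)/7.5-.5+140,(y+.5)/7.5-.5+230)
q=[w(S(*p),.066) for p in[(225,286),(373,255),(387,326),(238,356)]]
d=(q[0]+q[3]-q[1]-q[2])[:2];d/=np.linalg.norm(d)
print('eye_mid',np.mean(q,0)[:2]+.008*d,np.degrees(np.arctan2(d[1],d[0])))
print('plinth',np.mean([w(S(*p),.02) for p in[(145,211),(440,153),(490,415),(196,476)]],0))
E
python3 -m jog '[{"delta_pos":[0,0,3],"turn":0},{"delta_pos":[0,0,3],"turn":0},{"delta_pos":[0,0,3],"turn":0},{"delta_pos":[0,0,2.6],"turn":0},{"delta_pos":[0,0,2],"turn":0},{"delta_pos":[0,0,0],"turn":0},{"delta_pos":[0,0,0],"turn":0}]'
python3 -m jog '[{"delta_pos":[0,0,0],"turn":0},{"delta_pos":[0,0,0],"turn":0},{"delta_pos":[0,0,0],"turn":0},{"delta_pos":[0,0,0],"turn":0},{"delta_pos":[0,0,0],"turn":0},{"delta_pos":[0,0,0],"turn":0}]' 0
python3 -c "
from h import *
to(.5145,.0754,.031,180)"
```

```text
eye_mid [0.45945043 0.35109345] 102.75478994566983
plinth [0.45926919 0.35132047 0.02      ]
t: 37.58
eef_pos: [0.5082, -0.271, 0.0286]
ee_rot: [-0.003, 3.14, -0.001]
force: [-0.6, -0.9, -0.6]
gripper_width: 0.999
grip_force: 0.0
t: 38.33
eef_pos: [0.5087, -0.2722, 0.0294]
ee_rot: [-0.001, 3.139, -0.002]
force: [0.4, 1.0, 5.6]
gripper_width: 0.63
grip_force: 64.0
t 38.33 pos [ 0.5087 -0.2722  0.0294] ang -179.95 gw 0.63 shift cm [-0.61 34.76 -0.21] turn 0.05
```

```bash
python3 -m jog '[{"delta_pos":[0,0,-1.6],"turn":0},{"delta_pos":[0,0,-2.2],"turn":0},{"delta_pos":[0,0,-2.2],"turn":0},{"delta_pos":[-0.1,3.5,0],"turn":0},{"delta_pos":[-0.1,3.9,0],"turn":0},{"delta_pos":[-0.1,3.9,0],"turn":0},{"delta_pos":[-0.1,3.9,0],"turn":0},{"delta_pos":[-0.1,3.9,0],"turn":0},{"delta_pos":[-0.1,3.9,0],"turn":0},{"delta_pos":[-0.1,3.9,0],"turn":0},{"delta_pos":[-0.1,3.9,0],"turn":0},{"delta_pos":[0,3.9,0],"turn":0}]'
python3 -m jog '[{"delta_pos":[0,0,0],"turn":0},{"delta_pos":[0,0,2],"turn":0},{"delta_pos":[0,0,1.5],"turn":0},{"delta_pos":[0,0,0],"turn":0},{"delta_pos":[0,0,0],"turn":0}]'
python3 -c "
from h import *
to(.516,.0755,.035,180)"
```

```text
t: 39.83
eef_pos: [0.5144, 0.0766, 0.0873]
ee_rot: [0.001, -3.14, 0.0]
force: [-0.2, -0.9, -1.9]
gripper_width: 0.631
grip_force: 63.9
t: 40.45
eef_pos: [0.5152, 0.075, 0.0527]
ee_rot: [-0.0, 3.142, -0.0]
force: [0.4, 0.8, -1.7]
gripper_width: 0.631
grip_force: 64.0
t 40.45 pos [0.5152 0.075  0.0527] ang -179.99 gw 0.631 shift cm [-0.08  0.05  1.77] turn 0.01
```

```bash
python3 -m jog '[{"delta_pos":[-0.05,0.05,1],"turn":0},{"delta_pos":[0,0,0.5],"turn":0},{"delta_pos":[0,0,0.25],"turn":0},{"delta_pos":[0,0,0],"turn":0},{"delta_pos":[0,0,0],"turn":0}]'
python3 -m jog '[{"delta_pos":[0,0,0],"turn":0},{"delta_pos":[0,0,0],"turn":0},{"delta_pos":[0,0,0],"turn":0},{"delta_pos":[0,0,0],"turn":0},{"delta_pos":[0,0,0],"turn":0},{"delta_pos":[0,0,-1.5],"turn":0},{"delta_pos":[0,0,-3],"turn":0},{"delta_pos":[0,0,-3],"turn":0},{"delta_pos":[0,0,-3],"turn":0},{"delta_pos":[0,0,-3],"turn":0},{"delta_pos":[0,0,0],"turn":0}]' 1
python3 -c "
from h import *
to(.5867,-.2062,.175,180)"
```

```text
t: 41.08
eef_pos: [0.5158, 0.076, 0.0351]
ee_rot: [-0.002, 3.141, -0.0]
force: [-0.7, -0.1, -2.3]
gripper_width: 0.629
grip_force: 64.1
t: 42.45
eef_pos: [0.518, 0.076, 0.1745]
ee_rot: [-0.002, 3.134, 0.0]
force: [0.8, 0.5, 0.3]
gripper_width: 0.998
grip_force: 0.0
t 42.45 pos [0.518  0.076  0.1745] ang -179.94 gw 0.998 shift cm [ -6.84 -28.23  -0.  ] turn 0.06
```

```bash
python3 -m jog '[{"delta_pos":[-0.98,-4.0,0],"turn":0},{"delta_pos":[-0.98,-4.0,0],"turn":0},{"delta_pos":[-0.98,-4.0,0],"turn":0},{"delta_pos":[-0.98,-4.0,0],"turn":0},{"delta_pos":[-0.98,-4.0,0],"turn":0},{"delta_pos":[-0.98,-4.0,0],"turn":0},{"delta_pos":[-0.98,-4.2,0],"turn":0},{"delta_pos":[0,0,0],"turn":0},{"delta_pos":[0,0,0],"turn":0}]'
python3 -c "
from h import *
to(.5867,-.2062,.0325,180)"
```

```text
t: 43.58
eef_pos: [0.5839, -0.2054, 0.1691]
ee_rot: [0.001, -3.14, -0.002]
force: [0.4, 0.5, -0.4]
gripper_width: 0.994
grip_force: 0.0
t 43.58 pos [ 0.5839 -0.2054  0.1691] ang -179.96 gw 0.994 shift cm [-0.31 -0.1  13.66] turn 0.04
```

```bash
python3 -m jog '[{"delta_pos":[-0.2,0,3],"turn":0},{"delta_pos":[0,0,3],"turn":0},{"delta_pos":[0,0,3],"turn":0},{"delta_pos":[0,0,2.7],"turn":0},{"delta_pos":[0,0,2],"turn":0},{"delta_pos":[0,0,0],"turn":0},{"delta_pos":[0,0,0],"turn":0}]'
python3 -m jog '[{"delta_pos":[0,0,0],"turn":0},{"delta_pos":[0,0,0],"turn":0},{"delta_pos":[0,0,0],"turn":0},{"delta_pos":[0,0,0],"turn":0},{"delta_pos":[0,0,0],"turn":0},{"delta_pos":[0,0,0],"turn":0},{"delta_pos":[0,0,0],"turn":0}]' 0
python3 -c "
from h import *
to(.625,.0268,.13,180)"
```

```text
t: 44.45
eef_pos: [0.587, -0.2052, 0.0341]
ee_rot: [-0.004, 3.14, -0.001]
force: [-0.2, -0.5, 0.1]
gripper_width: 1.0
grip_force: 0.0
t: 45.32
eef_pos: [0.5874, -0.2064, 0.0343]
ee_rot: [-0.002, 3.139, -0.002]
force: [0.8, -0.3, 4.5]
gripper_width: 0.474
grip_force: 61.0
t 45.33 pos [ 0.5874 -0.2064  0.0343] ang -179.94 gw 0.474 shift cm [-3.8  23.31 -9.59] turn 0.06
```

```bash
python3 -m jog '[{"delta_pos":[0,0,-1.6],"turn":0},{"delta_pos":[0,0,-2.2],"turn":0},{"delta_pos":[0,0,-2.2],"turn":0},{"delta_pos":[-0.65,3.3,0],"turn":0},{"delta_pos":[-0.65,4,0],"turn":0},{"delta_pos":[-0.65,4,0],"turn":0},{"delta_pos":[-0.65,4,0],"turn":0},{"delta_pos":[-0.65,4,0],"turn":0},{"delta_pos":[-0.65,4,0],"turn":0},{"delta_pos":[0,0,0],"turn":0},{"delta_pos":[0,0,1.5],"turn":0},{"delta_pos":[0,0,1.5],"turn":0}]'
python3 -m jog '[{"delta_pos":[0,0,0],"turn":0},{"delta_pos":[0,0,0],"turn":0}]'
python3 -c "
from h import *
to(.6265,.027,.040,180)"
```

```text
t: 46.82
eef_pos: [0.6247, 0.0259, 0.0615]
ee_rot: [-0.001, -3.14, 0.001]
force: [-0.2, 0.2, -1.5]
gripper_width: 0.476
grip_force: 60.7
t: 47.08
eef_pos: [0.6249, 0.0264, 0.0625]
ee_rot: [-0.0, -3.141, -0.0]
force: [-0.3, 1.2, -1.1]
gripper_width: 0.474
grip_force: 60.7
t 47.08 pos [0.6249 0.0264 0.0625] ang 179.99 gw 0.474 shift cm [-0.17  0.06  2.25] turn -0.01
```

```bash
python3 -m jog '[{"delta_pos":[-0.1,0.05,1],"turn":0},{"delta_pos":[0,0,0.7],"turn":0},{"delta_pos":[0,0,0.5],"turn":0},{"delta_pos":[0,0,0],"turn":0},{"delta_pos":[0,0,0],"turn":0}]'
python3 -m jog '[{"delta_pos":[0,0,0],"turn":0},{"delta_pos":[0,0,0],"turn":0},{"delta_pos":[0,0,0],"turn":0},{"delta_pos":[0,0,0],"turn":0},{"delta_pos":[0,0,0],"turn":0},{"delta_pos":[0,0,-1.5],"turn":0},{"delta_pos":[0,0,-3],"turn":0},{"delta_pos":[0,0,-3],"turn":0},{"delta_pos":[0,0,-3],"turn":0},{"delta_pos":[0,0,-3],"turn":0},{"delta_pos":[0,0,0],"turn":7.4},{"delta_pos":[0,0,0],"turn":0}]' 1
python3 -c "
from h import *
to(.5668,-.355,.17,172.6)"
```

```text
t: 47.7
eef_pos: [0.6264, 0.0277, 0.0412]
ee_rot: [-0.002, 3.141, -0.0]
force: [-0.6, -0.7, -0.9]
gripper_width: 0.47
grip_force: 60.7
t: 49.2
eef_pos: [0.6268, 0.0276, 0.1778]
ee_rot: [0.199, 3.133, -0.0]
force: [1.0, 1.1, 0.0]
gripper_width: 1.002
grip_force: 0.0
t 49.2 pos [0.6268 0.0276 0.1778] ang 172.74 gw 1.002 shift cm [  1.12 -38.71   0.77] turn 0.14
```

```bash
python3 -m jog '[{"delta_pos":[0.1,-4.3,0],"turn":0.1},{"delta_pos":[0.1,-4.3,0],"turn":0},{"delta_pos":[0.1,-4.3,0],"turn":0},{"delta_pos":[0.1,-4.3,0],"turn":0},{"delta_pos":[0.1,-4.3,0],"turn":0},{"delta_pos":[0.2,-4.3,0],"turn":0},{"delta_pos":[0.1,-4.3,0],"turn":0},{"delta_pos":[0.2,-4.3,0],"turn":0},{"delta_pos":[0.1,-4.3,0],"turn":0},{"delta_pos":[0,0,0],"turn":0},{"delta_pos":[0,0,0],"turn":0}]'
python3 -c "
from h import *
to(.5668,-.355,.033,172.6)"
```

```text
t: 50.58
eef_pos: [0.565, -0.3543, 0.1755]
ee_rot: [-0.203, -3.134, -0.002]
force: [0.4, 0.5, -0.6]
gripper_width: 1.001
grip_force: 0.0
t 50.58 pos [ 0.565  -0.3543  0.1755] ang 172.6 gw 1.001 shift cm [-0.2  -0.06 14.25] turn 0.0
```

```bash
python3 -m jog '[{"delta_pos":[-0.15,0,3],"turn":0},{"delta_pos":[0,0,3],"turn":0},{"delta_pos":[0,0,3],"turn":0},{"delta_pos":[0,0,3],"turn":0},{"delta_pos":[0,0,2.2],"turn":0},{"delta_pos":[0,0,0],"turn":0},{"delta_pos":[0,0,0],"turn":0}]'
python3 -m jog '[{"delta_pos":[0,0,0],"turn":0},{"delta_pos":[0,0,0],"turn":0},{"delta_pos":[0,0,0],"turn":0},{"delta_pos":[0,0,0],"turn":0},{"delta_pos":[0,0,0],"turn":0},{"delta_pos":[0,0,0],"turn":0},{"delta_pos":[0,0,0],"turn":0}]' 0
python3 -c "
from h import *
to(.5093,-.0204,.10,172.6)"
```

```text
t: 51.45
eef_pos: [0.5676, -0.3543, 0.0352]
ee_rot: [0.201, 3.134, -0.001]
force: [-0.6, -0.2, 0.4]
gripper_width: 0.999
grip_force: 0.0
t: 52.32
eef_pos: [0.5675, -0.3555, 0.0354]
ee_rot: [0.204, 3.133, -0.002]
force: [0.8, -0.3, 5.5]
gripper_width: 0.483
grip_force: 60.8
t 52.33 pos [ 0.5675 -0.3555  0.0354] ang 172.55 gw 0.483 shift cm [10.1  32.47 -6.52] turn -0.05
```

```bash
python3 -m jog '[{"delta_pos":[0,0,-1.6],"turn":0},{"delta_pos":[0,0,-2.4],"turn":0},{"delta_pos":[0,0,-2.4],"turn":0},{"delta_pos":[1.25,4.06,0],"turn":0},{"delta_pos":[1.25,4.06,0],"turn":0},{"delta_pos":[1.25,4.06,0],"turn":0},{"delta_pos":[1.25,4.06,0],"turn":0},{"delta_pos":[1.25,4.06,0],"turn":0},{"delta_pos":[1.25,4.06,0],"turn":0},{"delta_pos":[1.25,4.06,0],"turn":0},{"delta_pos":[1.25,4.06,0],"turn":0},{"delta_pos":[0,0,0],"turn":0}]'
python3 -m jog '[{"delta_pos":[0,0,2],"turn":0},{"delta_pos":[0,0,2],"turn":0},{"delta_pos":[0,0,0],"turn":0},{"delta_pos":[0,0,0],"turn":0}]'
python3 -c "
from h import *
to(.5103,-.0204,.0414,172.6)"
```

```text
t: 53.82
eef_pos: [0.5083, -0.0173, 0.0977]
ee_rot: [-0.197, -3.133, -0.001]
force: [0.3, -0.6, -2.9]
gripper_width: 0.484
grip_force: 60.7
t: 54.32
eef_pos: [0.51, -0.0205, 0.0585]
ee_rot: [0.205, 3.135, -0.0]
force: [0.4, -0.8, -0.6]
gripper_width: 0.486
grip_force: 60.7
t 54.33 pos [ 0.51   -0.0205  0.0585] ang 172.51 gw 0.486 shift cm [-0.03  0.02  1.71] turn -0.09
```

Lower and release, then retreat to the robot's right and take a final look.

```bash
python3 -m jog '[{"delta_pos":[0,0,1],"turn":0},{"delta_pos":[0,0,0.5],"turn":0},{"delta_pos":[0,0,0.2],"turn":0},{"delta_pos":[0,0,0],"turn":0},{"delta_pos":[0,0,0],"turn":0}]'
python3 -m jog '[{"delta_pos":[0,0,0],"turn":0},{"delta_pos":[0,0,0],"turn":0},{"delta_pos":[0,0,0],"turn":0},{"delta_pos":[0,0,0],"turn":0},{"delta_pos":[0,0,0],"turn":0},{"delta_pos":[0,0,-1.5],"turn":0},{"delta_pos":[0,0,-3],"turn":0},{"delta_pos":[0,0,-3],"turn":0},{"delta_pos":[0,0,-3],"turn":0},{"delta_pos":[0,0,-3],"turn":0},{"delta_pos":[0,0,0],"turn":0}]' 1
python3 -m jog '[{"delta_pos":[1.5,-4.5,0],"turn":0},{"delta_pos":[1.5,-4.5,0],"turn":0},{"delta_pos":[1.5,-4.5,0],"turn":0},{"delta_pos":[1.5,-4.5,0],"turn":0},{"delta_pos":[1.5,-4.5,0],"turn":0},{"delta_pos":[1.5,-4.5,0],"turn":0},{"delta_pos":[0,0,0],"turn":0},{"delta_pos":[0,0,0],"turn":0}]'
python3 - <<'E'
from h import *
import cv2
im=grab_frame('top')[:,:,::-1]; cv2.imwrite('pics/t5.png',im)
o=im[178:280,270:372]; b=cv2.imread('pics/b.png')[::1]
o=cv2.resize(o,(400,400),interpolation=cv2.INTER_CUBIC); cv2.imwrite('pics/cmp.png',np.hstack([cv2.resize(b,(400,400)),o]))
a=cv2.imread('pics/top0.png')[178:280,270:372];b=im[178:280,270:372]
for n,(x,y) in dict(drop=(50,22),jar=(29,72),sq=(72,75)).items():
    T=a[y-11:y+12,x-11:x+12]; S=np.ascontiguousarray(b[y-16:y+17,x-16:x+17])
    r=cv2.matchTemplate(S,T,cv2.TM_CCOEFF_NORMED); print(n,cv2.minMaxLoc(r)[1::2],'(5,5)=same')
E
```

```text
t: 54.95
eef_pos: [0.5099, -0.0199, 0.0412]
ee_rot: [0.204, 3.135, -0.0]
force: [0.0, 0.0, -0.8]
gripper_width: 0.485
grip_force: 60.9
t: 56.32
eef_pos: [0.512, -0.0203, 0.1804]
ee_rot: [0.203, 3.127, -0.001]
force: [1.5, -0.5, -0.1]
gripper_width: 0.998
grip_force: 0.0
t: 57.32
eef_pos: [0.3852, -0.2754, 0.1754]
ee_rot: [-0.205, -3.134, -0.002]
force: [0.5, 0.1, 0.3]
gripper_width: 0.999
grip_force: 0.0
drop (0.9701590538024902, (5, 5)) (5,5)=same
jar (0.9982768297195435, (5, 5)) (5,5)=same
sq (0.98121577501297, (4, 5)) (5,5)=same
```

View pics/cmp.png

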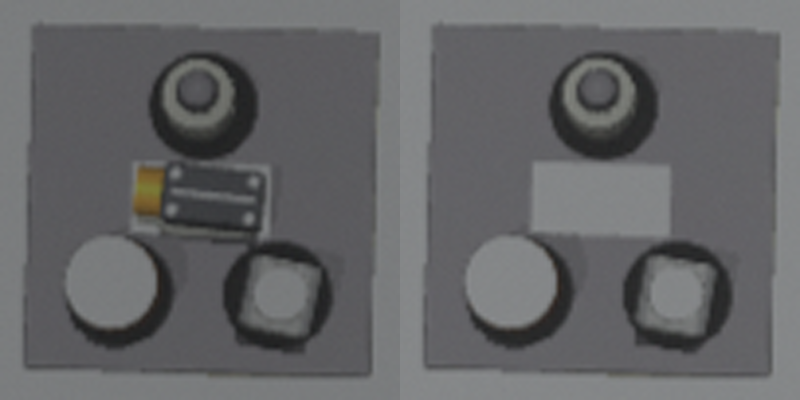

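All three containers match their starting positions to about 1 px (2 mm), upright. Handing in.

```bash
python3 -c "
from rig import *
print(finish_job())"
```

```text
the job is handed in; nothing more can be done
None
```

The job is handed in with no verdict shown: the test eye measured about 1 mm from the plinth centre and in line with the pad, lens towards the refractor, and all three containers were back upright within about 2 mm of where they started.

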